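Change the token counter over to its empty tray

ROBOT

A 6-joint arm with a two-finger parallel gripper is mounted at the origin on a cart in front of the work surface, level with it; the furniture and walls round the work are solid. World frame = base frame: x ahead of the robot, y to its left, z up, the work surface at z = 0. Lengths are in m, angles in rad, forces in N, time in s.
With the tool pointing down it reaches from about 0.275 to 0.85 m from the base axis. Payload 19 kg.
Tool frame: the origin (TCP) lies between the finger pads; the fingertips stand 25 mm ahead of it and the grasp point (between the pads) lies 6 mm ahead of it; z points along the fingers, y is the direction in which the jaws open and shut (so a half turn about z gives the same grasp; the last joint's range is limited). The gripper opens to 85 mm and grips with 20 to 120 N. Pads are 22 mm wide; open, the fingers measure 114 mm over their backs; the gripper's body (76 mm by 85 mm) begins 54 mm behind the grasp point. The pads swing forward as they close: fully open they stand 13 mm farther back than shut.
Start: joints at [-1.296, 0.15, 1.437, -0, 1.554, -0.134], TCP at [0.229, -0.528, 0.256] pointing down, gripper open.
Joint ranges: [-2.8, 2.8], [-0.68, 2.1], [0.12, 2.68], [-1.39, 4.53], [0.16, 2.79], [-2.81, 2.81]. Speed limits (rad/s): [1.89, 1.89, 2.22, 3.01, 3.01, 3.01].

INTERFACE

Orientations are given as a unit quaternion [w, x, y, z].
In Python, from rig import sensors, cams, robot gives the robot as it stands.
- The arm moves only by the tool carry_out, never from a script. Its argument "rows" is a list of rows, each a list of 6 numbers: the shift along the tool's x, y, z in cm, then the turn, a rotation vector about the tool's x, y, z in degrees. A call has 1 to 8 rows; each row shifts and turns the pose as measured when the row begins, along the tool's axes as they then stand; what a row does not reach is not made up. A row lasts 1/12 s, in which the tool goes at most 41.7 mm and 7.16 degrees, less where a joint would pass 70% of its speed; a pose out of reach is approached as far as the arm can. A call is refused whole if a number of a shift passes 4.17 or a number of a turn 7.16, either way. A call with a gripper value outside its range is refused whole. "gripper" is the gripper's target within -1 to 1 (shut at 1, half-way at 0, fully open at -1), set as the call begins (left out, the last holds). The fingers move at their own pace and stop on an object; "force" is the grip in N (left out, the last holds). Time passes only in rows, so rows that do not move let the fingers close. It gives the time, the measured TCP pose, the force and the opening at its end, in the units of the state.
- sensors.sense(): the state, without advancing time (a new reading comes with each control period).
- cams.read_camera(name): name is "side" or "top"; returns the picture (400x640x3 uint8, red, green, blue); there is no depth.
- cams.camera_info(name): a dict with "intrinsics" (3x3 intrinsics, pixels), "k1" (the pictures are not rectified: a ray, as slopes to the right and down, at radius r is drawn at 1 + k1 r^2 times it, then the intrinsics apply), "eye" and "rotation" of the camera in the world. Camera axes: x right, y down, z forward; pixel columns grow to the right and rows downward; lengths in m; the calibration is good to about 2 mm. A picture is of the moment at which its call begins. camera_info takes no time and is no camera call.
- robot.close_job(): hands the job in, once; it reports no verdict.
The state is a dict: "t": time; "joints": joint angles; "qvel": joint speeds; "joint_torque": joint torques, N m; "tool_pos": TCP position; "tcp_rot": TCP orientation; "force": force on the tool from outside, world axes, zero at the start; "ft_torque": the same for the moment, N m; "gripper_width": finger opening in m.
Only numpy, scipy, OpenCV 4.12 (cv2) and the standard library are available. Lean on these libraries where they do the work, as an engineer would, in place of code of your own. Each camera call takes 0.05 s, during which the arm holds its last target. There are 200 camera calls.

TASK

The left-hand tray of the wash-token counter is full, so change the counter over to the empty right-hand tray. Using the fingertips only, push the empty tray fully home under its spout and rock the seesaw gate over so that it feeds the right-hand spout; when both are done, press the feed key all the way down once and let it come up, so that exactly one token runs into the right-hand tray. Do not pick up or lift anything, do not touch the tokens, and leave the full tray and the other things on the counter where they are.

Things in the scene. Friction and masses are not known exactly. Their poses are not given: they have to be found in the camera images.
- counter_machine: token counter, fixed: white counting head behind a narrow upright chute unit with a clear front. Origin on the counter top below the gate's pivot, in the middle plane of the chutes; x to the machine's back, y to its left (seen from its front), z up. Tokens roll down the feed lane at the upper left into a shaft (y = 0); the seesaw gate below it sends them down the left (+y) or right (-y) chute into a tray
- shaft_top (a point): top of the drop shaft, over the pivot, 172 mm up. The chute unit is 19 mm thick (10 mm to the front of its middle plane). Shaft: y -24 to 24 mm. Chutes below it: y -137 to 137 mm, 108 mm high (126 mm within 62 mm of the middle). Feed lane: y 21 to 186 mm, rising to the left up to 205 mm
- hopper_rim (a point): centre of the rim of the round hopper (92 mm across) on the counting head, 216 mm up; the head fills x 43 to 139 mm, y -7 to 183 mm, up to 173 mm (a small display on it up to 190 mm), joined to the chutes from 54 mm up
- spout_right (a point): centre of the right spout's downward mouth (43 mm along y), 48 mm above the counter top, machine y = -112 mm
- spout_left (a point): the same of the left spout, over the full tray, machine y = +112 mm
- stop_right (a point): middle of the foot's right side face, at machine y = -79 mm: the stop of the right-hand tray. The foot is 14 mm high, x -40 to 130 mm. Right of it the tray bay: two guides 8 mm high at x = -35 and 35 mm out to y = -203 mm, their flared ends to y = -226 mm (x up to 45 mm either side); the left bay is its mirror image
- tray_right: the empty white open tray at the machine's right, loose (about 0.15 kg), 62 mm wide (x), 110 long (y), 42 high, walls 2.5 mm; origin at the centre of its underside, axes like the machine's. It stands partly pulled out in its bay and slides along the machine's y. Fully home its inner end touches the foot: origin at machine y = -134 mm, outer end at y = -189 mm
- tray_left: the full tray, same size, heaped with tokens, home in the left bay; origin at the centre of its underside. To be left alone
- gate (a joint): angle of the seesaw gate, rad; pivot 82 mm above the counter top, axis along the machine's x. -0.25 (stop): left end down, tokens go left, as found or nearly so; +0.25 (stop): right end down, tokens go right. A weight above the pivot makes it fall to its stop on either side of the middle; about 0.5 N on a pad rocks it
- gate_pad_right (a point): centre of the top of the round rubber pad (26 mm across) on the right end of the gate's rocker bar, which runs 40 mm to the front of the middle plane; the pad is 95 mm right of the pivot. Its top is 111 mm above the counter top with the left end down, 64 mm with the right end down. Pressed down from above
- gate_pad_left (a point): the same on the left end of the rocker bar. Over the middle of the bar stands its ball weight (22 mm across) on a rod, up to 131 mm above the counter top
- feed_key (a joint): travel of the feed key, m: 0 up, 0.014 fully down (straight down). A spring returns it: 1.0 N to start, 2.4 N fully down. Each full press (0.011 or more) lets the front token go and holds back the rest; as it comes up the next token moves to the front
- feed_key_top (a point): centre of the top of the feed key's round rubber cap (28 mm across) over the feed lane, 65 mm left of the pivot, in the middle plane, 221 mm above the counter top when up
- token_0: brass wash token, 34 mm across, 5 mm thick, origin at its centre; it stands on edge in the feed lane, number 1 in the row from the shaft
- token_1: brass wash token, 34 mm across, 5 mm thick, origin at its centre; it stands on edge in the feed lane, number 2 in the row from the shaft
- token_2: brass wash token, 34 mm across, 5 mm thick, origin at its centre; it stands on edge in the feed lane, number 3 in the row from the shaft
- token_3: brass wash token, 34 mm across, 5 mm thick, origin at its centre; it stands on edge in the feed lane, number 4 in the row from the shaft
- tape_measure: bystander: round pink tape measure, 56x51x21 mm, behind the right-hand bay
- laundry_pen: bystander: red pen, 121 mm long, 12 mm thick, in front of the machine
- tailor_chalk: bystander: white three-cornered chalk, 26x28x8 mm, in front of the machine
- card_terminal: bystander: black card terminal, 194x85x56 mm, to the right
- service_bell: bystander: counter bell, 86 mm across, 54 mm high, to the right
There are look-alikes about, which are no part of the job. Leave any brown look-alike of the tray_right alone.

How it is judged:
On the way, in this order (a step that is already met when the one before it is completed fails the run):
1. the empty tray is fully home and the gate is over to the right, with all four tokens still waiting (y of tray_right in the frame of counter_machine between -0.14 and -0.13 m and value of joint gate above 0.2 rad and height (world z) of each of token_0, token_1, token_2, token_3 above 0.13 m), for 0.2 s.
2. the feed key is pressed fully down (value of joint feed_key above 0.011 m).
At the end, for the whole second after the job is handed in: The right-hand tray is home (within 6 mm), the gate is over to the right (more than 0.2 rad), the first token lies still inside the right-hand tray, the other three still wait on the feed lane, the feed key is up (within 3 mm) and the full tray is where it was (within 15 mm) (y of tray_right in the frame of counter_machine between -0.14 and -0.13 m and value of joint gate above 0.2 rad and x of token_0 in the frame of tray_right between -0.03 and 0.03 m and y of token_0 in the frame of tray_right between -0.054 and 0.054 m and z of token_0 in the frame of tray_right between 0 and 0.036 m and linear speed of token_0 below 0.03 m/s and value of joint feed_key below 0.003 m and height (world z) of each of token_1, token_2, token_3 above 0.13 m and distance of tray_left from where it was at the start of the episode below 0.015 m); the robot touches nothing.
It fails at once if the empty or full tray is lifted (more than 12 mm) (height (world z) of any of tray_right, tray_left above 0.012 m).
It fails at once if the robot touches a token (contact force between any of the arm, the fingers and token_0 above 0.3 N or contact force between any of the arm, the fingers and token_1 above 0.3 N or contact force between any of the arm, the fingers and token_2 above 0.3 N or contact force between any of the arm, the fingers and token_3 above 0.3 N).
It fails at once if the full tray is pushed away (more than 15 mm) (distance of tray_left from where it was at the start of the episode above 0.015 m).
It fails at once if a bystander is moved more than 20 mm (distance of any of tape_measure, laundry_pen, tailor_chalk, card_terminal, service_bell from where it was at the start of the episode above 0.02 m).
It also fails if it takes over 51 s, if anything falls off the work surface, if the arm or the gripper's body presses on something with over 40 N, if the wrist force passes 120 N, or if a joint passes its speed limit or range.

## Working session

There is one attempt and no reset: what is moved stays moved. The work goes in short steps, Python scripts to look and compute and a tool call to move; the robot and the scene stay as the last step left them, time stands still between calls to the robot, and variables do not carry over. Pictures are saved under pics/ and viewed, about 8 in all and at most 12, crops included, and the job is handed in when it is done.

Besides the shell and the picture viewer there is one more tool, called as a command line: name --pt "numbers of a row" for each row, then --argument value for the rest. carry_out: Moves the arm, as the interface text tells. Its arguments: {"type":"object","properties":{"rows":{"type":"array"},"gripper":{"type":"number"},"force":{"type":"number"}},"required":["rows"]}

```bash
mkdir -p pics; ls
python3 - <<'E'
from rig import sensors,cams
import cv2
for n in("side","top"):
    cv2.imwrite(f"pics/{n}0.png",cams.read_camera(n)[:,:,::-1])
    print(n,cams.camera_info(n))
print(sensors.sense())
E
```

```text
pics
side {'intrinsics': array([[364.52893314,   0.        , 322.70201149],
       [  0.        , 364.52893314, 203.58240151],
       [  0.        ,   0.        ,   1.        ]]), 'k1': -0.07129482380440795, 'eye': array([ 1.0043264 , -0.86041236,  0.83893335]), 'rotation': array([-0.40996584,  0.87138482,  0.24111018, -0.12034279])}
top {'intrinsics': array([[431.46688849,   0.        , 316.55163566],
       [  0.        , 431.46688849, 203.53420221],
       [  0.        ,   0.        ,   1.        ]]), 'k1': -0.03651553592425648, 'eye': array([ 0.47851714, -0.11594978,  1.32284698]), 'rotation': array([-0.01493309,  0.71025286, -0.70328   ,  0.02674162])}
{'t': 0.1, 'joints': array([-1.29598409e+00,  1.50942672e-01,  1.43794610e+00, -1.68079146e-05,
        1.55381501e+00, -1.34009522e-01]), 'qvel': array([ 6.56197018e-04,  2.87708365e-04, -2.39372897e-03,  2.83087391e-05,
       -1.44539394e-03, -1.18072568e-03]), 'joint_torque': array([ 5.44767303e-03, -7.14379334e+01, -5.71795213e+01, -2.33747787e-04,
        7.07304804e-03, -1.00516522e-04]), 'tool_pos': array([ 0.22849763, -0.52743677,  0.2557424 ]), 'tcp_rot': array([-5.53598634e-04,  9.79180559e-01,  2.02990455e-01, -4.74621456e-05]), 'force': array([ 0.45416037, -0.0014768 , -0.56683576]), 'ft_torque': array([-0.07832198,  0.03740672, -0.00515991]), 'gripper_width': 0.08525161233030881}
```

View pics/side0.png

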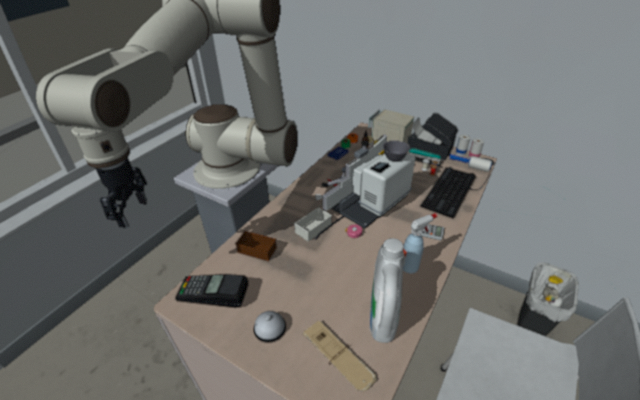

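View pics/top0.png

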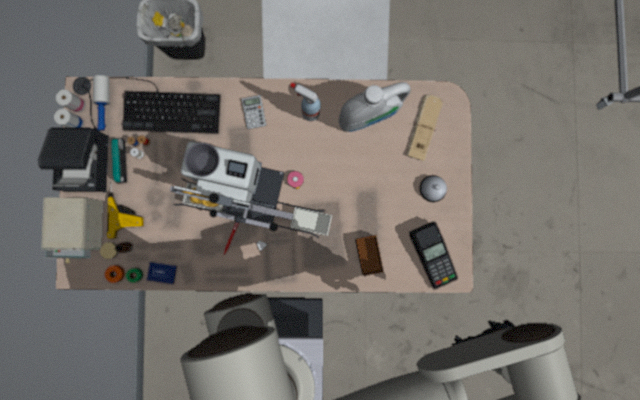

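The top view shows the machine at about (160–340, 140–260) px, with its right side to the right. There are two candidate trays: the white one at (312, 222) fits tray_right, and the brown one at (369, 255) is the look-alike. I'll enlarge to confirm.

```bash
cat > h.py <<'E'
import numpy as np, cv2
from scipy.spatial.transform import Rotation as R
from rig import cams
def cam(n):
    i=cams.camera_info(n); q=i["rotation"]
    M=R.from_quat([q[1],q[2],q[3],q[0]]).as_matrix()
    return i["intrinsics"],i["k1"],i["eye"],M
def proj(n,P):
    K,k,e,M=cam(n); p=(np.atleast_2d(P)-e)@M; s=p[:,:2]/p[:,2:]
    s=s*(1+k*(s**2).sum(1,keepdims=True)); return s*K[0,0]+K[:2,2]
def unproj(n,uv,z):
    K,k,e,M=cam(n); d=(np.array(uv,float)-K[:2,2])/K[0,0]; s=d.copy()
    for _ in range(20): s=d/(1+k*(s@s))
    r=M@np.array([s[0],s[1],1]); return e+r*(z-e[2])/r[2]
def crop(n,x0,y0,x1,y1,f,name):
    im=cams.read_camera(n)[y0:y1,x0:x1,::-1]
    cv2.imwrite(name,cv2.resize(im,None,fx=f,fy=f,interpolation=cv2.INTER_CUBIC))
E
python3 - <<'E'
from h import *
crop("top",165,135,345,265,4.4,"pics/top1.png")
crop("side",290,120,430,240,5,"pics/side1.png")
E
```

```text
(no output)
```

View pics/top1.png

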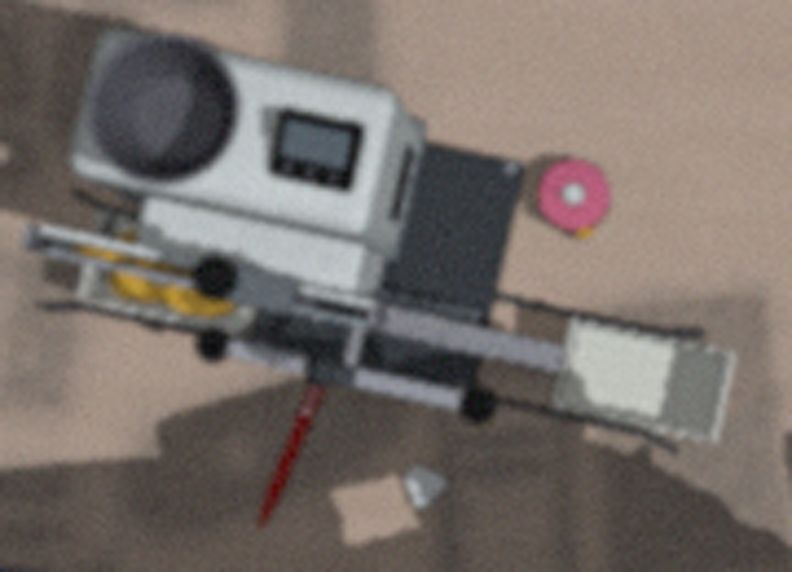

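View pics/side1.png

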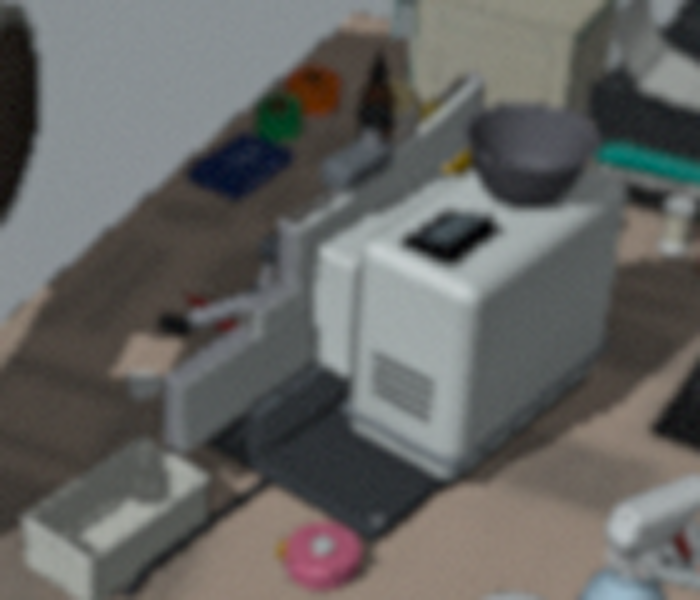

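```bash
cat > fit.py <<'E'
from h import *
from scipy.optimize import least_squares
pts=[("top",214,275,0,.065,.221),("top",211,343,-.04,.095,.064),("top",478,405,-.04,-.095,.111),
("top",522,166,.13,-.079,.014),("top",566,355,0,-.137,.108),("side",175,323,-.04,-.095,.111),("side",372,535,.13,-.079,.014)]
def px(n,u,v): return (165+u/4.4,135+v/4.4) if n=="top" else (290+u/5,120+v/5)
def W(p,m):
    c,s=np.cos(p[2]),np.sin(p[2]); return np.array([p[0]+c*m[0]-s*m[1],p[1]+s*m[0]+c*m[1],m[2]])
def res(p,full=False):
    r=np.array([proj(a[0],W(p,a[3:]))[0]-px(*a[:3]) for a in pts])
    return r if full else r.ravel()
s=least_squares(res,[.4,0,-.2],loss="soft_l1"); p=s.x
if __name__=="__main__":
    print(p,np.degrees(p[2])); print(res(p,True).round(1))
    c,sn=np.cos(p[2]),np.sin(p[2])
    for uv in[(737,348),(718,440),(570,318),(556,402)]:
        w=unproj("top",px("top",*uv),.042); d=w[:2]-p[:2]
        print("tray corner machine",(c*d[0]+sn*d[1]).round(4),(-sn*d[0]+c*d[1]).round(4),w.round(4))
    for uv in[(92,598),(25,540),(208,482),(143,445)]:
        w=unproj("side",px("side",*uv),.042); d=w[:2]-p[:2]
        print("side: corner machine",(c*d[0]+sn*d[1]).round(4),(-sn*d[0]+c*d[1]).round(4))
    for n,m in dict(key=(0,.065,.221),padR=(-.04,-.095,.111),padRdn=(-.04,-.095,.064),home=(0,-.189,.03),spR=(0,-.112,.048)).items(): print(n,W(p,m).round(4))
    for n,uv in dict(chalk=(425,485),penend=(315,390),pen2=(262,522),tape=(575,195)).items(): print(n,unproj("top",px("top",*uv),.01).round(3))
E
python3 fit.py
```

```text
[ 0.54278429  0.06549825 -0.20341116] -11.654600881022104
[[-0.   0.2]
 [-0.6 -0.2]
 [ 1.2 -0.5]
 [ 0.7 -1.7]
 [-1.1  0.1]
 [-2.1 -0.4]
 [-0.3 -1. ]]
tray corner machine 0.0314 -0.249 [ 0.5233 -0.1847  0.042 ]
tray corner machine -0.0319 -0.2494 [ 0.4612 -0.1723  0.042 ]
tray corner machine 0.0274 -0.1345 [ 0.5424 -0.0717  0.042 ]
tray corner machine -0.03 -0.1374 [ 0.4857 -0.063   0.042 ]
side: corner machine 0.058 -0.2673
side: corner machine -0.0103 -0.259
side: corner machine 0.0389 -0.139
side: corner machine -0.0189 -0.1403
key [0.5559 0.1292 0.221 ]
padR [ 0.4844 -0.0195  0.111 ]
padRdn [ 0.4844 -0.0195  0.064 ]
home [ 0.5046 -0.1196  0.03  ]
spR [ 0.5202 -0.0442  0.048 ]
chalk [0.428 0.028 0.01 ]
penend [0.492 0.105 0.01 ]
pen2 [0.401 0.139 0.01 ]
tape [ 0.63  -0.073  0.01 ]
```

```bash
cat >> fit.py <<'E'
def plan(m, n, yaw=np.degrees(p[2])+90, step=3.9):
    """rows to machine-frame TCP target m, tool down at world yaw"""
    from rig import sensors
    S=sensors.sense(); q=S["tcp_rot"]; M=R.from_quat([q[1],q[2],q[3],q[0]])
    T=W(p,m); X=M.as_matrix(); pos=S["tool_pos"]; tgt=np.array([[np.cos(np.radians(yaw)),np.sin(np.radians(yaw)),0],[np.sin(np.radians(yaw)),-np.cos(np.radians(yaw)),0],[0,0,-1]]).T
    d=pos[:2]-p[:2]; c,s=np.cos(p[2]),np.sin(p[2])
    print("machine TCP",[round(v,4) for v in (c*d[0]+s*d[1],-s*d[0]+c*d[1],pos[2])],"t",S["t"],"F",S["force"].round(1),"w",S["gripper_width"].round(4))
    for i in range(n):
        rv=R.from_matrix(X.T@tgt).as_rotvec(degrees=True); a=np.linalg.norm(rv); rv=rv*min(1,7/max(a,1e-9))
        v=T-pos; L=np.linalg.norm(v); v=v*min(1,step/100/max(L,1e-9))
        print(np.r_[X.T@v*100,rv].round(2).tolist())
        pos=pos+v; X=X@R.from_rotvec(rv,degrees=True).as_matrix()
E
python3 -c "
from fit import *
plan((0,-.29,.256),8)"
```

```text
Traceback (most recent call last):
  File "fit.py", line 29, in plan
    print("machine TCP",[round(v,4) for v in (c*d[0]+s*d[1],-s*d[0]+c*d[1],pos[2])],"t",S["t"],"F",S["force"].round(1),"w",S["gripper_width"].round(4))
                                                                                                                           ^^^^^^^^^^^^^^^^^^^^^^^^
AttributeError: 'float' object has no attribute 'round'
```

```bash
sed -i 's/S\["gripper_width"\].round(4)/round(S["gripper_width"],4)/' fit.py
python3 -c "
from fit import *
plan((0,-.29,.256),8)"
```

```text
machine TCP [np.float64(-0.188), np.float64(-0.6443), np.float64(0.256)] t 0.2 F [ 0.7 -0.9 -0.2] w 0.0852
[3.48, -1.77, 0.0, -0.0, -0.0, -7.0]
[3.67, -1.33, 0.0, -0.0, -0.0, -7.0]
[3.8, -0.88, 0.0, -0.0, -0.0, -7.0]
[3.88, -0.41, 0.0, -0.0, -0.0, -7.0]
[3.9, 0.07, 0.0, -0.0, -0.0, -7.0]
[3.86, 0.54, -0.0, -0.0, -0.0, -7.0]
[3.77, 1.01, -0.0, -0.0, -0.0, -7.0]
[3.62, 1.46, -0.0, -0.0, -0.0, -5.92]
```

carry_out --pt "3.5 -1.8 0 0 0 -7" --pt "3.7 -1.3 0 0 0 -7" --pt "3.8 -0.9 0 0 0 -7" --pt "3.9 -0.4 0 0 0 -7" --pt "3.9 0.1 0 0 0 -7" --pt "3.9 0.5 0 0 0 -7" --pt "3.8 1.0 0 0 0 -7" --pt "3.6 1.5 0 0 0 -6" --gripper 1

```text
t: 0.87
tool_pos: [0.4285, -0.279, 0.2536]
tcp_rot: [-0.002, 0.769, 0.64, -0.0]
force: [0.7, -0.8, 0.2]
gripper_width: 0.0
```

```bash
python3 -c "
from fit import *
plan((0,-.29,.256),8)"
```

```text
machine TCP [np.float64(-0.0424), np.float64(-0.3604), np.float64(0.2536)] t 0.8667 F [ 0.7 -0.8  0.2] w 0.0
[3.3, 2.08, -0.11, -0.16, -0.11, 1.2]
[3.34, 2.01, -0.11, -0.0, 0.0, -0.0]
[0.36, 0.22, -0.01, -0.0, 0.0, -0.0]
[0.0, 0.0, 0.0, 0.0, 0.0, -0.0]
[0.0, 0.0, 0.0, 0.0, 0.0, -0.0]
[0.0, 0.0, 0.0, 0.0, 0.0, -0.0]
[0.0, 0.0, 0.0, 0.0, 0.0, -0.0]
[0.0, 0.0, 0.0, 0.0, 0.0, -0.0]
```

carry_out --pt "3.3 2.1 0 -0.2 -0.1 1.2" --pt "3.3 2.0 0 0 0 0" --pt "0.4 0.2 0 0 0 0" --pt "0 0 4 0 0 0" --pt "0 0 4 0 0 0" --pt "0 0 4 0 0 0" --pt "0 0 0 0 0 0"

```text
t: 1.45
tool_pos: [0.4914, -0.2069, 0.132]
tcp_rot: [0.003, 0.769, 0.639, 0.002]
force: [-0.2, 0.3, -2.1]
gripper_width: -0.0001
```

```bash
python3 -c "
from fit import *
plan((0,-.29,.05),8)
a=cams.read_camera('top')[165:285,265:405,::-1];b=cams.read_camera('side')[150:290,210:370,::-1]
a=cv2.resize(a,None,fx=3,fy=3,interpolation=2);b=cv2.resize(b,None,fx=2.6,fy=2.6,interpolation=2)
h=max(len(a),len(b));cv2.imwrite('pics/c2.png',np.hstack([cv2.copyMakeBorder(i,0,h-len(i),0,0,0) for i in(a,b)])[:,:836])"
```

```text
machine TCP [np.float64(0.0047), np.float64(-0.2771), np.float64(0.132)] t 1.45 F [-0.2  0.3 -2.1] w -0.0001
[-0.6, -0.26, 3.85, 0.41, 0.02, 1.12]
[-0.6, -0.22, 3.85, -0.0, -0.0, 0.0]
[-0.08, -0.03, 0.51, 0.0, 0.0, 0.0]
[0.0, 0.0, 0.0, 0.0, 0.0, 0.0]
[0.0, 0.0, 0.0, 0.0, 0.0, 0.0]
[0.0, 0.0, 0.0, 0.0, 0.0, 0.0]
[0.0, 0.0, 0.0, 0.0, 0.0, 0.0]
[0.0, 0.0, 0.0, 0.0, 0.0, 0.0]
```

View pics/c2.png

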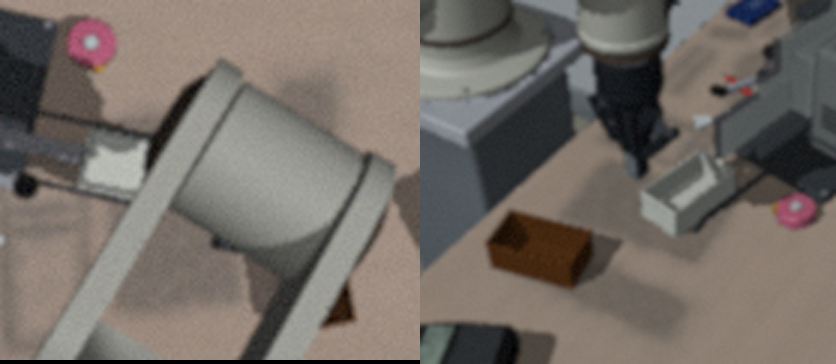

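The white tray sits in the machine's bay, at about (690,190) in the composite. The brown look-alike stands apart at (540,245). The shut fingertips are at (638,172). I'll check that against the projection and descend.

```bash
python3 -c "
from fit import *
a=proj('side',[[.4914,-.2069,.107],[.4914,-.2069,.12]]);print((a-[210,150])*2.6)
print((proj('side',[W(p,(x,y,.042)) for x,y in((-.031,-.249),(.031,-.249),(.031,-.139),(-.031,-.139))])-[210,150])*2.6+[420,0])"
```

```text
[[215.25488493 175.95094275]
 [214.53025298 167.5363358 ]]
[[635.30619085 191.05788574]
 [670.59890627 214.36256617]
 [731.52855142 169.86972092]
 [696.34559961 148.90185616]]
```

carry_out --pt "-0.8 -0.4 3.5 0.4 0 1.1" --pt "-0.8 -0.2 3.5 0 0 0" --pt "0 0 0.8 0 0 0" --pt "0 0 0 0 0 0"

```text
t: 1.88
tool_pos: [0.4907, -0.2281, 0.0716]
tcp_rot: [0.011, 0.776, 0.631, 0.004]
force: [-0.1, 0.5, 0.6]
gripper_width: -0.0002
```

```bash
python3 -c "
from fit import *
plan((0,-.29,.05),1)"
```

```text
machine TCP [np.float64(0.0083), np.float64(-0.2981), np.float64(0.0716)] t 1.8833 F [-0.1  0.5  0.6] w -0.0002
[0.83, -0.88, 2.13, 1.26, 0.49, -0.11]
```

carry_out --pt "0.3 -0.9 1.5 1.3 0.5 0" --pt "0 0 1.0 0 0 0" --pt "0 0 0 0 0 0"

```text
t: 2.13
tool_pos: [0.485, -0.2247, 0.0514]
tcp_rot: [0.002, 0.776, 0.631, 0.001]
force: [0.0, -0.5, 0.1]
gripper_width: 0.0003
```

```bash
python3 -c "
from fit import *
plan((0,-.26,.045),2)"
```

```text
machine TCP [np.float64(0.002), np.float64(-0.2959), np.float64(0.0514)] t 2.1333 F [ 0.  -0.5  0.1] w 0.0003
[3.59, -0.22, 0.63, 0.26, 0.1, -0.13]
[0.0, 0.0, 0.0, 0.0, -0.0, 0.0]
```

carry_out --pt "1.5 -0.2 0.6 0.2 0 0" --pt "1.0 0 0 0 0 0" --pt "1.0 0 0 0 0 0" --pt "1.0 0 0 0 0 0" --pt "1.0 0 0 0 0 0" --pt "1.0 0 0 0 0 0" --pt "1.0 0 0 0 0 0" --pt "0 0 0 0 0 0"

```text
t: 2.8
tool_pos: [0.5022, -0.1458, 0.0504]
tcp_rot: [0.004, 0.776, 0.631, 0.001]
force: [-0.7, -0.3, 0.0]
gripper_width: -0.0002
```

```bash
python3 -c "
from fit import *
plan((0,-.20,.045),2)"
```

```text
machine TCP [np.float64(0.0029), np.float64(-0.2151), np.float64(0.0504)] t 2.8 F [-0.7 -0.3  0. ] w -0.0002
[1.51, -0.3, 0.53, 0.43, 0.21, -0.08]
[0.0, 0.0, 0.0, -0.0, 0.0, 0.0]
```

Now slowly onto the stop.

carry_out --pt "0.4 -0.2 0.3 0.4 0.2 0" --pt "0.4 0 0 0 0 0" --pt "0.3 0 0 0 0 0" --pt "0 0 0 0 0 0"

```text
t: 3.13
tool_pos: [0.5029, -0.1335, 0.0474]
tcp_rot: [0.0, 0.775, 0.632, -0.0]
force: [0.4, -0.5, -0.8]
gripper_width: 0.0003
```

```bash
python3 -c "
from fit import *
plan((0,-.20,.045),1)"
```

```text
machine TCP [np.float64(0.0011), np.float64(-0.2029), np.float64(0.0474)] t 3.1333 F [ 0.4 -0.5 -0.8] w 0.0003
[0.3, -0.11, 0.24, 0.03, 0.03, -0.02]
```

carry_out --pt "0.3 0 0 0 0 0" --pt "0.2 0 0 0 0 0" --pt "0 0 0 0 0 0"

```text
t: 3.38
tool_pos: [0.5038, -0.1291, 0.0473]
tcp_rot: [0.001, 0.776, 0.631, -0.001]
force: [-0.6, -3.0, 1.4]
gripper_width: -0.0003
```

```bash
python3 -c "
from fit import *
plan((0,-.20,.045),1)"
```

```text
machine TCP [np.float64(0.0011), np.float64(-0.1985), np.float64(0.0473)] t 3.3833 F [-0.6 -3.   1.4] w -0.0003
[-0.15, -0.11, 0.24, 0.01, 0.09, -0.06]
```

carry_out --pt "0.3 0 0 0 0 0" --pt "0.3 0 0 0 0 0" --pt "0.2 0 0 0 0 0"

```text
t: 3.63
tool_pos: [0.504, -0.1285, 0.0486]
tcp_rot: [0.005, 0.776, 0.631, -0.006]
force: [-7.0, -13.8, 3.5]
gripper_width: 0.0001
```

```bash
python3 -c "
from fit import *
plan((0,-.20,.045),1)"
```

```text
machine TCP [np.float64(0.0012), np.float64(-0.1979), np.float64(0.0486)] t 3.6333 F [ -7.  -13.8   3.5] w 0.0001
[-0.21, -0.12, 0.36, 0.01, 0.91, -0.06]
```

The tray stalls at 15 N, so it is home. I'll back off, rise and move over the right pad.

carry_out --pt "-2 0 0 0 0.9 0" --pt "-1 0 -3 0 0 0" --pt "0 0 -4 0 0 0" --pt "0 0 -4 0 0 0" --pt "0 0 -2.5 0 0 0" --pt "0 0 0 0 0 0"

```text
t: 4.13
tool_pos: [0.4958, -0.1592, 0.1877]
tcp_rot: [-0.003, 0.776, 0.63, -0.001]
force: [0.7, 0.4, 0.2]
gripper_width: 0.0005
```

```bash
python3 -c "
from fit import *
plan((-.043,-.095,.165),6)"
```

```text
machine TCP [np.float64(-0.0006), np.float64(-0.2296), np.float64(0.1877)] t 4.1333 F [0.7 0.4 0.2] w 0.0005
[3.67, -1.16, 0.64, -0.33, -0.13, -0.17]
[3.67, -1.16, 0.62, 0.0, 0.0, 0.0]
[3.67, -1.16, 0.62, 0.0, 0.0, 0.0]
[2.44, -0.77, 0.41, 0.0, 0.0, 0.0]
[0.0, 0.0, 0.0, 0.0, 0.0, 0.0]
[0.0, 0.0, 0.0, 0.0, 0.0, 0.0]
```

carry_out --pt "3.7 -2.2 0.2 -0.3 0 0" --pt "3.7 -2.0 0.2 0 0 0" --pt "3.6 0 0.2 0 0 0" --pt "2.0 0 0 0 0 0" --pt "0 0 0 0 0 0" --pt "0 0 0 0 0 0"

```text
t: 4.63
tool_pos: [0.4807, -0.0194, 0.1831]
tcp_rot: [0.0, 0.778, 0.629, 0.002]
force: [0.7, -0.1, -0.3]
gripper_width: -0.0001
```

```bash
python3 -c "
from fit import *
plan((-.043,-.095,.165),2)
a=cams.read_camera('top')[150:270,200:340,::-1];b=cams.read_camera('side')[110:250,280:440,::-1]
a=cv2.resize(a,None,fx=2.8,fy=2.8,interpolation=2);b=cv2.resize(b,None,fx=2.5,fy=2.5,interpolation=2)
h=max(len(a),len(b));cv2.imwrite('pics/c3.png',np.hstack([cv2.copyMakeBorder(i,0,h-len(i),0,0,0) for i in(a,b)]))"
```

```text
machine TCP [np.float64(-0.0436), np.float64(-0.0957), np.float64(0.1831)] t 4.6333 F [ 0.7 -0.1 -0.3] w -0.0001
[0.06, 0.06, 1.81, 0.2, -0.19, -0.42]
[0.0, 0.0, 0.0, 0.0, -0.0, -0.0]
```

View pics/c3.png

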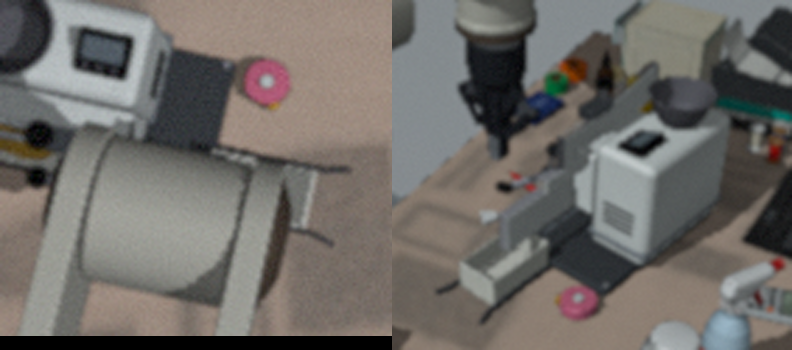

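The tray is home under its spout. The right pad shows at (505,187) and the fingertips at (498,155). I'll compare both with their projections.

```bash
python3 -c "
from fit import *
print((proj('side',[W(p,(-.0436,-.0957,.158)),W(p,(-.04,-.095,.111)),W(p,(-.03,-.095,.111)),W(p,(-.04,-.105,.111))])-[280,110])*2.5+[392,0])"
```

```text
[[496.494524   155.75154314]
 [499.2798817  185.40924978]
 [504.74841269 188.37294655]
 [494.19909382 188.70411117]]
```

carry_out --pt "0.3 0.3 2.0 0.2 -0.2 -0.4" --pt "0 0 2.0 0 0 0" --pt "0 0 1.5 0 0 0" --pt "0 0 1.5 0 0 0" --pt "0 0 1.0 0 0 0"

```text
t: 5.15
tool_pos: [0.486, -0.0232, 0.102]
tcp_rot: [0.002, 0.778, 0.629, 0.001]
force: [0.1, -0.0, -0.7]
gripper_width: -0.0002
```

```bash
python3 -c "
from fit import *
plan((-.04,-.092,.10),2)
crop('side',280,110,440,250,3,'pics/s4.png')"
```

```text
machine TCP [np.float64(-0.0377), np.float64(-0.0984), np.float64(0.102)] t 5.15 F [ 0.1 -0.  -0.7] w -0.0002
[0.64, -0.24, 0.2, 0.26, 0.06, -0.41]
[0.0, 0.0, 0.0, 0.0, -0.0, 0.0]
```

View pics/s4.png

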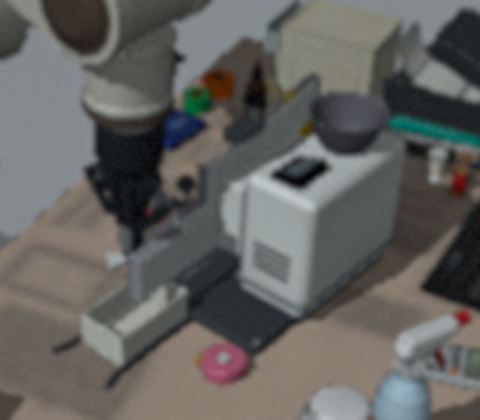

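The left pad now shows raised at (185,183), so the gate has rocked. I'll press slightly more, then rise and check.

carry_out --pt "0 0 0.5 0.2 0 -0.4" --pt "0 0 0 0 0 0" --pt "0 -0.3 -4 0 0 0" --pt "0 0 -4 0 0 0" --pt "0 0 -4 0 0 0" --pt "0 0 -4 0 0 0" --pt "0 0 -4 0 0 0" --pt "0 0 0 0 0 0"

```text
t: 5.87
tool_pos: [0.4811, -0.0247, 0.3054]
tcp_rot: [-0.001, 0.776, 0.631, -0.002]
force: [0.9, 0.2, 0.4]
gripper_width: 0.0002
```

```bash
python3 -c "
from fit import *
plan((0,.065,.275),7)
print((proj('side',[W(p,(-.04,.095,.111)),W(p,(-.04,.095,.064)),W(p,(-.04,-.095,.064)),W(p,(0,.065,.221))])-[280,110])*4)
crop('side',280,110,440,250,4,'pics/s5.png')"
```

```text
machine TCP [np.float64(-0.0422), np.float64(-0.1008), np.float64(0.3054)] t 5.8667 F [0.9 0.2 0.4] w 0.0002
[3.72, 0.94, 0.67, -0.24, 0.07, -0.15]
[3.72, 0.95, 0.68, 0.0, -0.0, 0.0]
[3.72, 0.95, 0.68, -0.0, 0.0, 0.0]
[3.72, 0.95, 0.68, 0.0, -0.0, 0.0]
[1.69, 0.43, 0.31, 0.0, -0.0, 0.0]
[0.0, 0.0, 0.0, -0.0, -0.0, 0.0]
[0.0, 0.0, 0.0, 0.0, 0.0, 0.0]
[[312.89952642 205.13174044]
 [310.45423904 247.5765743 ]
 [172.28475855 340.64162657]
 [334.17131292 126.58015882]]
```

View pics/s5.png

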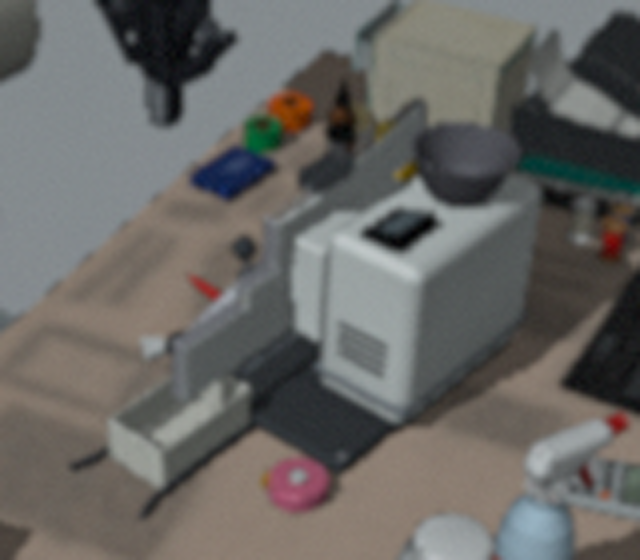

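The tray is home, and the ball weight at (243,248) leans right. I need a closer look to locate the key's cap for certain.

```bash
python3 -c "
from fit import *
a=cams.read_camera('top')[170:230,165:245,::-1];b=cams.read_camera('side')[110:185,330:400,::-1]
a=cv2.resize(a,None,fx=5,fy=5,interpolation=2);b=cv2.resize(b,None,fx=5.5,fy=5.5,interpolation=2)
h=max(len(a),len(b));cv2.imwrite('pics/c6.png',np.hstack([cv2.copyMakeBorder(i,0,h-len(i),0,0,0) for i in(a,b)]))
k=[W(p,(0,.065,.221)),W(p,(-.04,.095,.111)),W(p,(-.04,.095,.064)),W(p,(-.04,0,.131))]
print((proj('top',k)-[165,170])*5);print((proj('side',k)-[330,110])*5.5+[400,0])"
```

```text
[[243.09540096 138.3647778 ]
 [218.25408214 210.73476549]
 [236.9790093  213.87531237]
 [377.76710425 245.85281632]]
[[584.48555527 174.04771838]
 [555.23684883 282.0561431 ]
 [551.87457868 340.41778967]
 [462.89123423 316.1392704 ]]
```

View pics/c6.png

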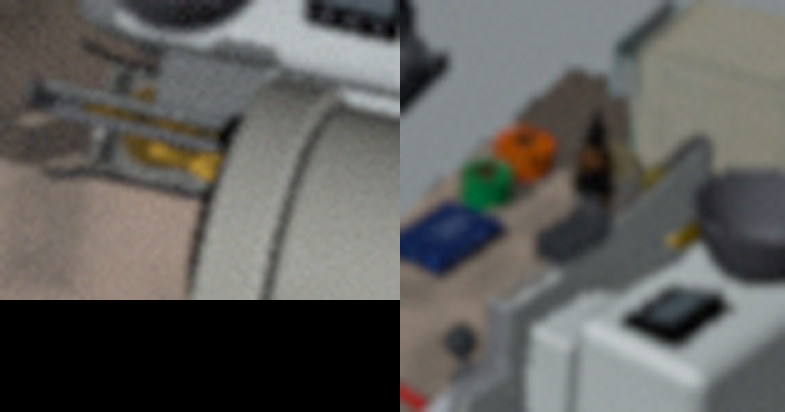

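In the side view the cap is the dark blob at about (593,180), in front of a brown bottle. Its projection, (584,174), agrees within the 2 px bias seen before. The grey block at (570,235) is the housing next to it on the lane. I'll hover over the cap.

carry_out --pt "3.7 0.9 0.4 -0.2 0 0" --pt "3.7 0.9 0.4 0 0 0" --pt "3.7 1.0 0.4 0 0 0" --pt "3.7 0.9 0.4 0 0 0" --pt "1.0 0.4 0 0 0 0" --pt "0 0 0 0 0 0" --pt "0 0 0 0 0 0"

```text
t: 6.6
tool_pos: [0.5527, 0.1261, 0.2721]
tcp_rot: [-0.006, 0.777, 0.629, -0.009]
force: [-0.6, -1.1, 1.2]
gripper_width: 0.0005
```

```bash
python3 -c "
from fit import *
plan((0,.065,.275),3)"
```

```text
machine TCP [np.float64(-0.0026), np.float64(0.0614), np.float64(0.2721)] t 6.6 F [-0.6 -1.1  1.2] w 0.0005
[0.36, 0.25, -0.3, -1.18, 0.3, -0.42]
[0.0, 0.0, 0.0, -0.0, -0.0, -0.0]
[0.0, 0.0, 0.0, 0.0, 0.0, -0.0]
```

carry_out --pt "0.3 0.2 0 -1.2 0.3 -0.4" --pt "0 0 0 0 0 0" --pt "0 0 0 0 0 0"

```text
t: 6.85
tool_pos: [0.5544, 0.1262, 0.271]
tcp_rot: [0.0, 0.776, 0.631, -0.0]
force: [0.5, -0.1, 0.3]
gripper_width: -0.0002
```

```bash
python3 -c "
from fit import *
plan((0,.065,.275),1)
b=cams.read_camera('side')[100:200,310:410,::-1]; cv2.imwrite('pics/s7.png',cv2.resize(b,None,fx=6,fy=6,interpolation=2))
from rig import sensors
t=sensors.sense()['tool_pos']-[0,0,.025]
print((proj('side',[t,W(p,(0,.065,.221)),W(p,(0,.03,.18)),W(p,(0,-.01,.172))])-[310,100])*6)"
```

```text
machine TCP [np.float64(-0.0009), np.float64(0.0618), np.float64(0.271)] t 6.85 F [ 0.5 -0.1  0.3] w -0.0002
[0.32, 0.09, -0.4, 0.04, 0.04, -0.08]
[[319.06934808 211.68363021]
 [321.25696938 249.87023824]
 [278.87485295 336.80878326]
 [233.0452533  377.63226956]]
```

View pics/s7.png

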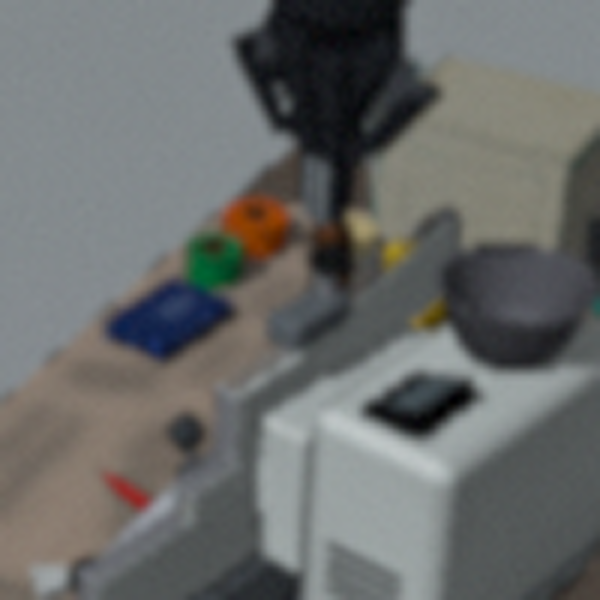

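The tip at (325,220) is in line over the cap at (328,258). The right pad is down at (78,572). Now the press.

carry_out --pt "0.3 0.1 1.0 0 0 0" --pt "0 0 0.8 0 0 0" --pt "0 0 0.6 0 0 0" --pt "0 0 0.5 0 0 0" --pt "0 0 0 0 0 0"

```text
t: 7.32
tool_pos: [0.556, 0.1272, 0.2399]
tcp_rot: [0.001, 0.777, 0.63, 0.001]
force: [2.1, 0.7, 1.2]
gripper_width: 0.0001
```

```bash
python3 -c "
from fit import *
plan((0,.065,.230),1)"
```

```text
machine TCP [np.float64(0.0004), np.float64(0.0631), np.float64(0.2399)] t 7.3167 F [2.1 0.7 1.2] w 0.0001
[0.19, -0.05, 0.99, 0.15, 0.0, -0.25]
```

carry_out --pt "0.1 0 0.4 0.1 0 -0.2" --pt "0 0 0.4 0 0 0" --pt "0 0 0.2 0 0 0" --pt "0 0 0 0 0 0"

```text
t: 7.65
tool_pos: [0.5566, 0.1281, 0.2321]
tcp_rot: [0.001, 0.775, 0.632, 0.001]
force: [-1.3, -0.3, 2.5]
gripper_width: 0.0001
```

```bash
python3 -c "
from fit import *
plan((0,.065,.230),1)"
```

```text
machine TCP [np.float64(0.0008), np.float64(0.0641), np.float64(0.2321)] t 7.65 F [-1.3 -0.3  2.5] w 0.0001
[0.09, -0.09, 0.21, 0.24, -0.03, -0.02]
```

carry_out --pt "0 0 0.3 0 0 0" --pt "0 0 0.3 0 0 0" --pt "0 0 0 0 0 0"

```text
t: 7.9
tool_pos: [0.5569, 0.1282, 0.2325]
tcp_rot: [0.004, 0.775, 0.632, 0.004]
force: [-1.6, 0.1, 2.0]
gripper_width: 0.0003
```

```bash
python3 -c "
from fit import *
plan((0,.065,.230),1)"
```

```text
machine TCP [np.float64(0.0011), np.float64(0.0643), np.float64(0.2325)] t 7.9 F [-1.6  0.1  2. ] w 0.0003
[0.07, -0.12, 0.25, 0.63, -0.11, 0.01]
```

The tip stalled at about 207 mm, the key's bottom. Now I'll release straight up and clear the view.

carry_out --pt "0 0 0 0 0 0" --pt "0 0 -1 0 0 0" --pt "0 0 -2 0 0 0" --pt "0 0 -4 0 0 0" --pt "0 0 -4 0 0 0" --pt "-3 -3 0 0 0 0" --pt "-3 -3 0 0 0 0" --pt "-3 -3 0 0 0 0"

```text
t: 8.57
tool_pos: [0.454, 0.0605, 0.3493]
tcp_rot: [0.004, 0.774, 0.634, 0.005]
force: [0.5, -1.7, 1.5]
gripper_width: 0.0002
```

carry_out --pt "-3 -2 0 0 0 0" --pt "-4 0 0 0 0 0" --pt "-4 0 0 0 0 0" --pt "-4 0 0 0 0 0" --pt "-4 0 0 0 0 0" --pt "-4 0 0 0 0 0" --pt "-4 0 0 0 0 0" --pt "0 0 0 0 0 0"

```text
t: 9.23
tool_pos: [0.3699, -0.2112, 0.354]
tcp_rot: [0.008, 0.772, 0.635, 0.007]
force: [0.3, 0.6, -1.7]
gripper_width: 0.0002
```

```bash
python3 -c "
from fit import *
plan((0,.065,.230),1)
a=cams.read_camera('top')[165:245,165:325,::-1];b=cams.read_camera('side')[110:250,290:410,::-1]
a=cv2.resize(a,None,fx=5,fy=5,interpolation=2);b=cv2.resize(b,None,fx=5,fy=5,interpolation=2)
cv2.imwrite('pics/t8.png',a);cv2.imwrite('pics/s8.png',b[:600])"
```

```text
machine TCP [np.float64(-0.1134), np.float64(-0.3059), np.float64(0.354)] t 9.2333 F [ 0.3  0.6 -1.7] w 0.0002
[3.54, 1.09, 1.22, 1.22, -0.07, 0.49]
```

View pics/t8.png

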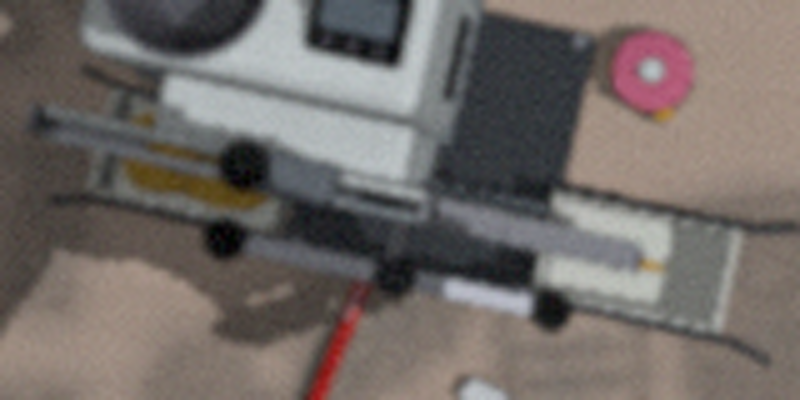

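A brass sliver at (652,266) lies within the right tray, at the end of the chute. The ball and pads show the gate tilted right. I'll check the tray position, and whether the token is still, by numbers.

carry_out --pt "0 0 0 0 0 0" --pt "0 0 0 0 0 0" --pt "0 0 0 0 0 0" --pt "0 0 0 0 0 0" --pt "0 0 0 0 0 0" --pt "0 0 0 0 0 0" --pt "0 0 0 0 0 0" --pt "0 0 0 0 0 0"

```text
t: 10.0
tool_pos: [0.3731, -0.2016, 0.3556]
tcp_rot: [0.008, 0.769, 0.639, 0.009]
force: [0.2, 0.0, 0.4]
gripper_width: -0.0002
```

```bash
python3 -c "
from fit import *
c,s=np.cos(p[2]),np.sin(p[2])
def mf(w): d=w[:2]-p[:2]; return np.round((c*d[0]+s*d[1],-s*d[0]+c*d[1]),4)
for uv in((742,232),(722,330)): print('tray outer',mf(unproj('top',(165+uv[0]/5,165+uv[1]/5),.042)))
for uv in((243,165),): print('key at .221',mf(unproj('top',(165+uv[0]/5,165+uv[1]/5),.221)))
print('pads',[ (mf(unproj('top',(165+u/5,165+v/5),z))) for u,v,z in((222,238,.111),(550,308,.064),(395,272,.12))])
def tok(im):
    m=(im[:,:,0].astype(int)-im[:,:,2]>60)&(im[:,:,0]>120); m[:205]=0;m[230:]=0;m[:,:270]=0;m[:,310:]=0
    v,u=np.nonzero(m); return len(u),u.mean().round(2),v.mean().round(2)
old=cv2.imread('pics/t8.png')[::5,::5]
for i in range(3): print(tok(cams.read_camera('top')))
z=np.array(cams.read_camera('top')); v=z[215:222,290:302]; print((v[:,:,0].astype(int)-v[:,:,2]))
o=cv2.resize(cv2.imread('pics/t8.png'),(160,80),interpolation=cv2.INTER_AREA)[50:57,125:137].astype(int); print(o[:,:,2]-o[:,:,0])
b=cams.read_camera('side')[175:250,290:370,::-1]; cv2.imwrite('pics/s9.png',cv2.resize(b,None,fx=7,fy=7,interpolation=2))
a=cams.read_camera('side')[120:170,340:400,::-1]; a=cv2.resize(a,None,fx=4,fy=4,interpolation=2); b=cv2.imread('pics/s9.png'); cv2.imwrite('pics/s9.png',np.hstack([b,cv2.copyMakeBorder(a,0,len(b)-len(a),0,0,0)]))
"
```

```text
tray outer [ 0.0272 -0.1918]
tray outer [-0.0321 -0.1925]
key at .221 [-0.0008  0.0649]
pads [array([-0.0408,  0.0927]), array([-0.0406, -0.0919]), array([-0.0387, -0.0077])]
(2, np.float64(294.5), np.float64(218.0))
(3, np.float64(294.33), np.float64(217.67))
(2, np.float64(294.5), np.float64(218.0))
[[-10 -10  -7  -2   1   3   2   3   4   2   1   5]
 [ -8  -8  -4  12  17  15   8   8   1   1   2   1]
 [ -9  -8  12  48  61  54  34  20   9   3   0   1]
 [ -9  -4  12  43  63  68  57  43  16  -1   9   1]
 [  2  -3   1  14  23  25  32  28  11   2   2   2]
 [  3   1   5   2   4   5   8   7   2   6   2   2]
 [  2   2   5   3   3   5   3   4   0   0   2   3]]
[[ -7 -11  -5   0  -1   1   2   2   3   2   5   3]
 [-10 -11  -3  15  18  18   9   5   4   2   3   3]
 [ -9  -8  12  46  58  52  37  18   8   7   2   4]
 [ -4  -6  14  43  64  64  54  37  14   5   2  -1]
 [ -1  -2   7  15  25  28  31  25  12   4   0   1]
 [  1   3   4   2   1   5   9   7   5   5   3   3]
 [  4   2   2  -1   3   5   1   0   2   2   2   1]]
```

View pics/s9.png

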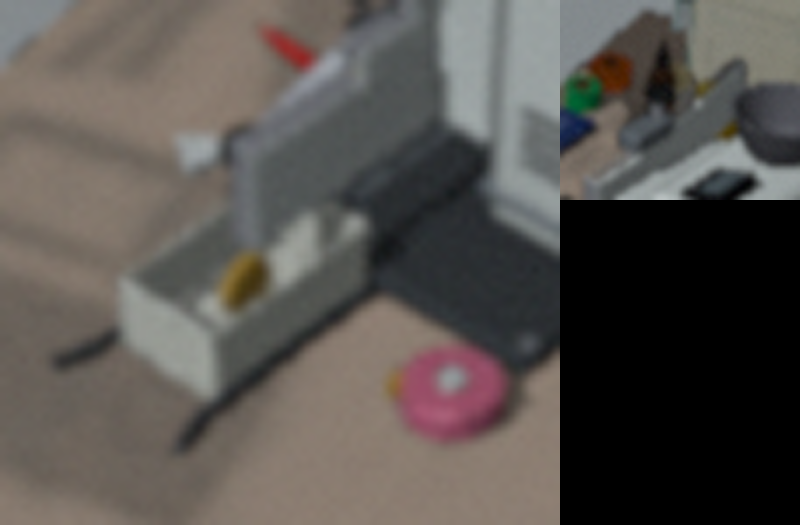

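The final picture shows one token standing on edge inside the right tray at (245,278), and it did not move between frames 0.8 s apart. The tray is home and the arm is clear, so I'm handing in.

```bash
python3 -c "
from rig import robot; print(robot.close_job())"
```

```text
the job is handed in; nothing more can be done
None
```

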